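# Bring the salt round on the turntable

## Task

The cook wants the salt to hand: with a fingertip in one of the notches of the turntable's rim, follow the rim round, lightly and slowly, until the salt shaker stands squarely at the front of the turntable, on the side of the worktop's front edge. Touch only the wooden board, never the jars that ride on it; nothing is gripped or lifted, the jars stay upright on the board, and the other things around stay where they are.

Things in the scene. Friction and masses are not known exactly. Their poses are not given: they have to be found in the camera images.
- turntable_base: Fixed round wooden foot (170 mm across, 16 mm high with its bearing) under the turntable, on the worktop left of the hob (this worktop's top is at z = 2.5 mm). Origin on the turning axis, at the worktop. Axes parallel to the world's: -x is the FRONT of the turntable (towards the worktop's front edge), +x the back (towards the wall), +y left.
- turntable_center (a point): Centre of the top of the turntable's board, on the turning axis, 36 mm above the worktop. The board is a plain wooden disc, 280 mm across, 20 mm thick, its underside 16 mm above the worktop, with six rounded finger notches in its rim, 60 deg apart, each about 88 mm wide at the rim and 18 mm deep, open outwards, above and below.
- turntable (a joint): Angle of the board about the vertical axis through turntable_base, counter-clockwise from above (starts within +-0.52, turns freely without stops). At value q the middles of the six notches point at q, q + 60 deg, q + 120 deg ... from world +x. The bearing is easy (about 0.5 N at the rim turns it) and the board stays where it is left.
- notch (a point): Middle of the bottom of one of the six notches, at the board's top edge (122 mm from the axis, 36 mm up); it turns with the board.
- salt_shaker: Salt shaker: clear glass with a grey domed cap, 44 mm across, 90 mm high, loose on the board about 52 mm from the axis; origin at the centre of its underside, 36 mm above the worktop.
- spice_jar_a: Spice jar with a broad red cap, 45 mm across, 106 mm high, loose on the board about 52 mm from the axis; origin at the centre of its underside.
- spice_jar_b: A second spice jar like it, also loose on the board; origin at the centre of its underside.
- dish: Bystander: plain pink oval dish, 156 x 129 mm, 58 mm high, on the cold hob behind the bowl; origin at the centre of its underside.
- pepper_mill: Bystander: dark wooden pepper mill, 58 mm across, 160 mm high, on the worktop close behind the turntable; origin at the centre of its underside. (Behind it, fixed and not listed: a kettle 222 mm high and a pasta jar 136 mm high.)
- rice_bowl: Bystander: white bowl, 115 mm across, 51 mm high, on the cold hob right of the turntable; origin at the centre of its underside.
Things that resemble listed ones, but are neither listed nor needed, are in the scene too. Leave any yellow look-alike of the spice_jar_a alone. What is shaped like the spice_jar_b but blue is not meant.

How it is judged:
By the outcome, as a careful person would: the job done as asked, in the order asked, and still so for the second after the job is handed in, with the robot touching nothing.
It also fails if it takes over 69 s, if anything falls off the work surface, if the arm or the gripper's body presses on something with over 40 N, if the wrist force passes 120 N, or if a joint passes its speed limit or range.

## Robot

A 6-joint arm with a two-finger parallel gripper is mounted at the origin on a cart in front of the work surface, level with it; the furniture and walls round the work are solid. World frame = base frame: x ahead of the robot, y to its left, z up, the work surface at z = 0. Lengths are in m, angles in rad, forces in N, time in s.
With the tool pointing down it reaches from about 0.375 to 0.925 m from the base axis. Payload 5.7 kg.
Tool frame: the origin (TCP) lies on the front face of the gripper's body, between the roots of the fingers; the fingertips stand 73 mm ahead of it and the grasp point (between the pads) lies 54 mm ahead of it (bot.tip_reach is the distance from the TCP to the fingertips, in m); z points along the fingers, y is the direction in which the jaws open and shut (so a half turn about z gives the same grasp; the last joint's range is limited). The gripper opens to 85 mm and grips with 20 to 120 N. Pads are 22 mm wide; open, the fingers measure 114 mm over their backs; the gripper's body (76 mm by 85 mm) begins 54 mm behind the grasp point. The pads swing forward as they close: fully open they stand 13 mm farther back than shut.
Start: joints at [1.198, 0.359, 1.51, -0, 1.272, -0.115], TCP at [0.153, 0.58, 0.304] pointing down, gripper open.
Joint ranges: [-2.97, 2.97], [-1.01, 2.36], [0.21, 2.38], [-0.96, 4.11], [0.2, 2.71], [-2.98, 2.98]. Speed limits (rad/s): [2.39, 2.39, 3.14, 3.14, 3.14, 3.14].

## Interface

Orientations are given as a unit quaternion [w, x, y, z].
In Python, from cell import get_state, capture, camera_model, order, trace, tip_of, bot gives the robot as it stands.
- The arm moves only by the tool arm_command, never from a script. Its argument "plan" is a list of rows, each an object of numbers: "tx", "ty", "tz": the shift along the tool's x, y, z in mm; "wx", "wy", "wz": the turn, a rotation vector about the tool's x, y, z in rad; "fingers": the finger opening in mm, from 0 to 85.4. In form: [{"tx": .., "ty": .., "tz": .., "wx": .., "wy": .., "wz": .., "fingers": ..}, ...]. A call has 1 to 20 rows; each row shifts and turns the commanded pose from where the row before left it, along the tool's axes as they then stand; what a row does not reach is not made up. A row lasts 1/10 s, in which the tool goes at most 50 mm and 8.59 degrees, less where a joint would pass 70% of its speed; a pose out of reach is approached as far as the arm can. A call is refused whole if a number of a shift passes 50 or a number of a turn 0.15, either way. A call with a gripper value outside its range is refused whole. The fingers move at their own pace and stop on an object; "force" is the grip in N (left out, the last holds). Time passes only in rows, so rows that do not move let the fingers close. It gives the time, the measured TCP pose, the force and the opening at its end, in the units of the state.
- get_state(): the state, without advancing time (a new reading comes with each control period).
- capture(name): name is "side" or "top" or "wrist"; returns the picture (420x560x3 uint8, blue, green, red); there is no depth.
- camera_model(name): a dict with "intrinsics" (3x3 intrinsics, pixels), "R" (3x3) and "t" (3): a world point X has camera coordinates R X + t. Camera axes: x right, y down, z forward; pixel columns grow to the right and rows downward; lengths in m; the calibration is good to about 2 mm. A picture is of the moment at which its call begins: read the wrist's pose just before it. camera_model takes no time and is no camera call; for the wrist camera it gives the pose at the moment of the call.
- order.finish_job(): hands the job in, once; it reports no verdict.
Trained networks look in the newest picture that a camera, given by its name, has taken for a name from the list of things; names that differ only in an ending like _2 or _b are one class to them, and where a whole thing is asked for, a point or a joint stands for the part that bears it (a point fixed in the world has none). Each returns a list of dicts, best first, with "p" (0 to 1); they miss things now and then, are a little off and sometimes report something else, mostly with a low value. They report only what shows in the picture. A call takes as long as a camera call. They do not tell look-alikes from the thing itself.
- trace(camera, name): "region" (420x560 bool, what is visible of it).
- tip_of(camera, name): "centre" ([x, y, z] in m, in world coordinates, good to about 4 mm: a listed point, or the origin of a listed thing).
The state is a dict: "t": time; "joints": joint angles; "qd": joint speeds; "joint_torque": joint torques, N m; "ee_pos": TCP position; "orientation": TCP orientation; "ft_force": force on the tool from outside, world axes, zero at the start; "ft_torque": the same for the moment, N m; "grip_width": finger opening in m.
Only numpy, scipy, OpenCV 4.12 (cv2) and the standard library are available. Lean on these libraries where they do the work, as an engineer would, in place of code of your own. Each camera call takes 0.05 s, during which the arm holds its last target.

## Working session

There is one attempt and no reset: what is moved stays moved. The work goes in short steps, Python scripts to look and compute and a tool call to move; the robot and the scene stay as the last step left them, time stands still between calls to the robot, and variables do not carry over. Pictures are saved under pics/ and viewed, and the job is handed in when it is done.

Besides the shell and the picture viewer there is one more tool, called after "Call:" as name(argument=value, ...), one argument or row to a line, values as JSON. arm_command: Moves the arm, as the interface text tells. Its arguments: {"type":"object","properties":{"plan":{"type":"array"},"force":{"type":"number"}},"required":["plan"]}

```bash
mkdir -p pics; ls
python3 - <<'E'
from cell import *
import cv2
s=get_state();print(s)
print(bot.tip_reach)
for c in ("top","side"):
    cv2.imwrite(f"pics/{c}0.png",capture(c))
    for n in ["turntable_center","notch","salt_shaker","spice_jar_a","pepper_mill","rice_bowl","dish"]:
        try:
            for d in tip_of(c,n): print(c,n,round(d['p'],2),[round(float(v),3) for v in d['centre']])
        except Exception as e: print(c,n,e)
print(get_state()['t'])
E
```

```text
pics
{'t': 0.0, 'joints': array([ 1.19788372e+00,  3.59524109e-01,  1.51146701e+00, -2.02397180e-05,
        1.27248357e+00, -1.15102633e-01]), 'qd': array([-0.00017506,  0.00136916,  0.00134806,  0.00057521,  0.00088057,
        0.0004055 ]), 'joint_torque': array([ 5.51610756e-04, -5.27614868e+01, -2.78622991e+01, -1.95714138e-04,
        1.33666018e-02, -3.58426078e-06]), 'ee_pos': array([0.15278756, 0.5796422 , 0.30302892]), 'orientation': array([-2.17959664e-04,  1.28545277e-01,  9.91703195e-01, -9.15477035e-04]), 'ft_force': array([-0.66565694, -0.01311905,  0.01277151]), 'ft_torque': array([-0.03622889, -0.02156653,  0.00063803]), 'grip_width': 0.08562700084509318}
0.0726
top turntable_center 0.63 [0.469, 0.288, 0.038]
top notch 0.88 [0.593, 0.268, 0.038]
top salt_shaker 0.59 [0.456, 0.238, 0.041]
top spice_jar_a 0.95 [0.817, 0.043, -0.001]
top spice_jar_a 0.81 [0.539, 0.047, 0.002]
top spice_jar_a 0.8 [0.546, -0.05, 0.003]
top spice_jar_a 0.67 [0.513, 0.29, 0.039]
top spice_jar_a 0.65 [0.45, 0.335, 0.042]
top pepper_mill 0.55 [0.732, 0.2, 0.002]
top rice_bowl 0.58 [0.416, -0.018, 0.0]
top dish 0.79 [0.691, -0.021, -0.001]
side turntable_center 0.6 [0.467, 0.287, 0.039]
side notch 0.74 [0.59, 0.266, 0.036]
side notch 0.67 [0.689, -0.021, 0.004]
side salt_shaker 0.74 [0.46, 0.241, 0.035]
side spice_jar_a 0.92 [0.546, -0.054, -0.004]
side spice_jar_a 0.89 [0.54, 0.04, 0.0]
side spice_jar_a 0.87 [0.816, 0.049, -0.001]
side spice_jar_a 0.81 [0.45, 0.336, 0.041]
side spice_jar_a 0.7 [0.519, 0.292, 0.039]
side pepper_mill 0.72 [0.727, 0.196, 0.002]
side rice_bowl 0.64 [0.417, -0.021, -0.001]
side dish 0.61 [0.692, -0.021, 0.003]
0.8
```

View pics/top0.png

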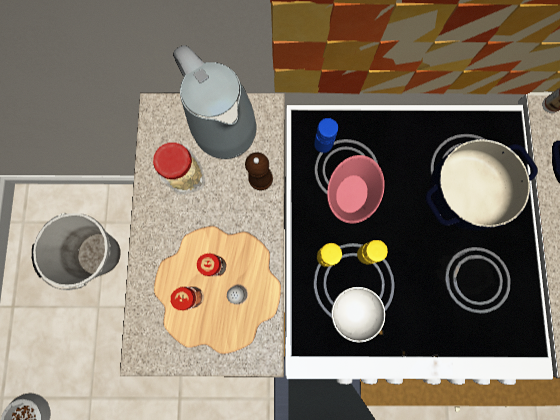

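View pics/side0.png

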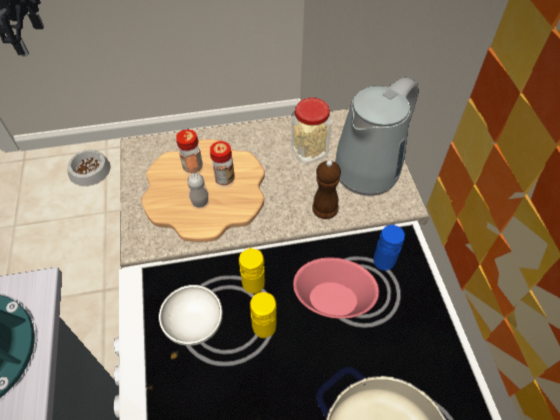

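Call:
arm_command(
  plan=[
    {"wz": -0.139,"fingers": 40},
    {"wz": -0.139,"fingers": 40},
    {"wz": -0.139,"fingers": 40},
    {"wz": -0.139,"fingers": 40},
    {"wz": -0.139,"fingers": 40},
    {"wz": -0.139,"fingers": 40},
    {"wz": -0.139,"fingers": 40},
    {"wz": -0.139,"fingers": 40},
    {"wz": -0.139,"fingers": 40},
    {"wz": -0.139,"fingers": 40},
    {"wz": -0.139,"fingers": 40},
    {"wz": -0.139,"fingers": 40},
  ],
)

```text
invalid input
```

```bash
cat > h.py <<'E'
from cell import *
import numpy as np, cv2
from scipy.spatial.transform import Rotation as Ro
def rot(s): q=s['orientation']; return Ro.from_quat([q[1],q[2],q[3],q[0]]).as_matrix()
def board(n=1):
    C=[];N=[];S=[]
    for c in ("top","side"):
        for _ in range(n):
            capture(c)
            for nm,L in(("turntable_center",C),("notch",N),("salt_shaker",S)):
                for d in tip_of(c,nm):
                    p=np.array(d['centre'])
                    if d['p']>.4 and p[1]>.1: L.append(p)
    return C,N,S
def rep():
    C,N,S=board()
    c=np.mean(C,0)
    ang=lambda p:np.degrees(np.arctan2(p[1]-c0[1],p[0]-c0[0]))
    c0=np.array([.468,.2875])
    print("centre",np.round(C,3).tolist())
    print("notch",[(np.round(p,3).tolist(),round(ang(p),1)) for p in N])
    print("salt",[(np.round(p,3).tolist(),round(ang(p),1)) for p in S])
def st():
    s=get_state();R=rot(s)
    print("t",round(s['t'],2),"pos",np.round(s['ee_pos'],4),"yang",round(np.degrees(np.arctan2(R[1,1],R[0,1])),1),"z",np.round(R[:,2],3),"F",np.round(s['ft_force'],2),"j",np.round(s['joints'],2),s['grip_width'])
    return s,R
def board_outline():
    img=capture("top");m=camera_model("top")
    reg=trace("top","turntable_center")
    return img,m,reg
E
python3 - <<'E'
from h import *
s,R=st(); rep()
img,m,reg=board_outline()
K,Rc,t=np.array(m['intrinsics']),np.array(m['R']),np.array(m['t'])
r=reg[0]['region'].astype(np.uint8)
ct=max(cv2.findContours(r,0,cv2.CHAIN_APPROX_NONE)[0],key=cv2.contourArea)[:,0].astype(float)
o=-Rc.T@t
d=(np.linalg.solve(K,np.c_[ct,np.ones(len(ct))].T)).T@Rc
P=o+d*((0.0385-o[2])/d[:,2])[:,None]
from scipy.optimize import least_squares
f=lambda p:np.hypot(P[:,0]-p[0],P[:,1]-p[1])-(p[2]-p[3]*np.cos(6*(np.arctan2(P[:,1]-p[1],P[:,0]-p[0])-p[4])))
for q0 in(-.16,):
  z=least_squares(f,[.468,.2875,.131,.009,q0],loss='soft_l1',f_scale=.003); print(z.x,np.degrees(z.x[4]),np.std(z.fun))
tgt=np.array([.468+.161*np.cos(np.radians(170.6)),.2875+.161*np.sin(np.radians(170.6)),.2])
print(R.T@(tgt-s['ee_pos'])*1000)
E
```

```text
t 0.8 pos [0.1529 0.5802 0.3039] yang 75.2 z [-0. -0. -1.] F [-0.08  0.56  1.16] j [ 1.2   0.36  1.51  0.    1.27 -0.12] 0.08538076851867298
centre [[0.472, 0.29, 0.035], [0.467, 0.287, 0.035]]
notch [([0.592, 0.266, 0.035], np.float64(-9.9)), ([0.588, 0.266, 0.038], np.float64(-10.0))]
salt [([0.461, 0.236, 0.036], np.float64(-97.3)), ([0.456, 0.239, 0.039], np.float64(-103.7))]
[ 0.46974717  0.28887198  0.13243171  0.00801265 -0.17472434] -10.010966994158812 0.0028311632882321853
[-218.96374669 -217.73700767  103.87330579]
```

Call:
arm_command(
  plan=[
    {"tx": 0,"ty": 0,"tz": 0,"wx": 0,"wy": 0,"wz": -0.139,"fingers": 40},
    {"tx": 0,"ty": 0,"tz": 0,"wx": 0,"wy": 0,"wz": -0.139,"fingers": 40},
    {"tx": 0,"ty": 0,"tz": 0,"wx": 0,"wy": 0,"wz": -0.139,"fingers": 40},
    {"tx": 0,"ty": 0,"tz": 0,"wx": 0,"wy": 0,"wz": -0.139,"fingers": 40},
    {"tx": 0,"ty": 0,"tz": 0,"wx": 0,"wy": 0,"wz": -0.139,"fingers": 40},
    {"tx": 0,"ty": 0,"tz": 0,"wx": 0,"wy": 0,"wz": -0.139,"fingers": 40},
    {"tx": 0,"ty": 0,"tz": 0,"wx": 0,"wy": 0,"wz": -0.139,"fingers": 40},
    {"tx": 0,"ty": 0,"tz": 0,"wx": 0,"wy": 0,"wz": -0.139,"fingers": 40},
    {"tx": 0,"ty": 0,"tz": 0,"wx": 0,"wy": 0,"wz": -0.139,"fingers": 40},
    {"tx": 0,"ty": 0,"tz": 0,"wx": 0,"wy": 0,"wz": -0.139,"fingers": 40},
    {"tx": 0,"ty": 0,"tz": 0,"wx": 0,"wy": 0,"wz": -0.139,"fingers": 40},
    {"tx": 0,"ty": 0,"tz": 0,"wx": 0,"wy": 0,"wz": -0.139,"fingers": 40},
  ],
)

```text
t: 2.5
ee_pos: [0.153, 0.5801, 0.3039]
orientation: [-0.0, -0.65, 0.76, -0.0]
ft_force: [0.3, 0.4, 0.3]
grip_width: 0.0401
```

```bash
sed -i 's/\.468,\.2875/.4695,.2885/g' h.py
cat >> h.py <<'E'
def to(ang,R0,z,c=(.4695,.2885)):
    s,R=st()
    a=np.radians(ang)
    tg=np.array([c[0]+R0*np.cos(a),c[1]+R0*np.sin(a),z])
    print("tool shift mm",np.round(R.T@(tg-s['ee_pos'])*1000,1),"dist",np.hypot(*tg[:2]))
E
python3 -c "
from h import *
to(170,.162,.2)"
```

```text
t 2.5 pos [0.153  0.5801 0.3039] yang 171.1 z [-0. -0. -1.] F [0.27 0.36 0.31] j [ 1.2   0.36  1.51 -0.    1.27 -1.79] 0.040090493568893756
tool shift mm [ 236.1 -195.8  103.9] dist 0.44309265846606793
```

Call:
arm_command(
  plan=[
    {"tx": 24,"ty": -20,"tz": 10,"wx": 0,"wy": 0,"wz": 0,"fingers": 40},
    {"tx": 24,"ty": -20,"tz": 10,"wx": 0,"wy": 0,"wz": 0,"fingers": 40},
    {"tx": 24,"ty": -20,"tz": 10,"wx": 0,"wy": 0,"wz": 0,"fingers": 40},
    {"tx": 24,"ty": -20,"tz": 10,"wx": 0,"wy": 0,"wz": 0,"fingers": 40},
    {"tx": 24,"ty": -20,"tz": 10,"wx": 0,"wy": 0,"wz": 0,"fingers": 40},
    {"tx": 24,"ty": -20,"tz": 10,"wx": 0,"wy": 0,"wz": 0,"fingers": 40},
    {"tx": 24,"ty": -20,"tz": 10,"wx": 0,"wy": 0,"wz": 0,"fingers": 40},
    {"tx": 24,"ty": -20,"tz": 10,"wx": 0,"wy": 0,"wz": 0,"fingers": 40},
    {"tx": 24,"ty": -18,"tz": 10,"wx": 0,"wy": 0,"wz": 0,"fingers": 40},
    {"tx": 20,"ty": -13,"tz": 10,"wx": 0,"wy": 0,"wz": 0,"fingers": 40},
    {"tx": 0,"ty": 0,"tz": 0,"wx": 0,"wy": 0,"wz": 0,"fingers": 40},
  ],
)

```text
t: 3.6
ee_pos: [0.3037, 0.3141, 0.2029]
orientation: [-0.002, -0.647, 0.762, -0.0]
ft_force: [-1.1, -0.1, 0.3]
grip_width: 0.0399
```

```bash
python3 -c "
from h import *
to(170,.162,.09)
for c in ('wrist','top'): cv2.imwrite('pics/%s1.png'%c,capture(c))"
```

```text
t 3.6 pos [0.3037 0.3141 0.2029] yang 170.6 z [-0.002 -0.002 -1.   ] F [-1.14 -0.05  0.32] j [ 0.64  0.26  1.97 -0.    0.92 -2.33] 0.03988820592286211
tool shift mm [ -3.8  -5.9 112.9] dist 0.44309265846606793
```

View pics/wrist1.png

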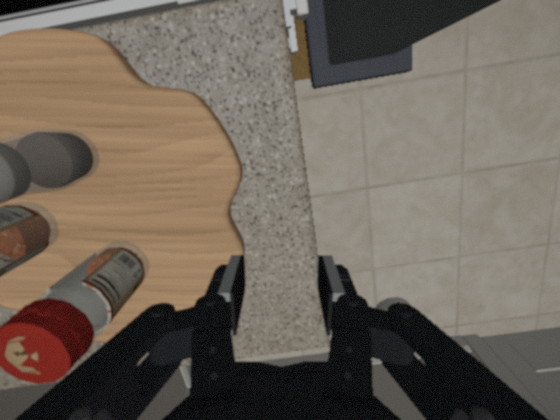

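View pics/top1.png

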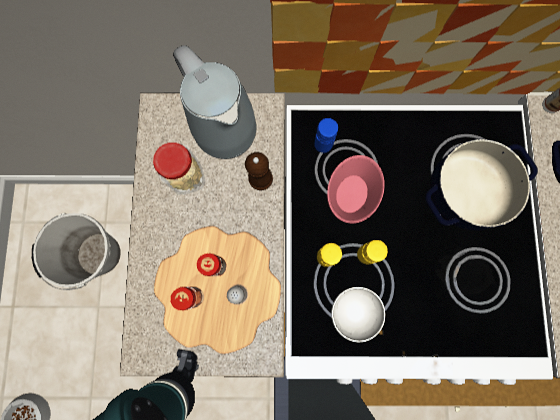

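Run:
```python
from h import *
img=cv2.imread('pics/top1.png');m=camera_model('top')
K,Rc,t=[np.array(m[k],float) for k in('intrinsics','R','t')]
def pj(X): x=K@(Rc@np.array(X)+t); return x[:2]/x[2]
im=cv2.resize(img[200:400,100:330],None,fx=3,fy=3)
def dot(X,c): p=(pj(X)-[100,200])*3; cv2.circle(im,tuple(int(v) for v in p),4,c,-1)
c=(.4695,.2885)
for k in range(6):
    a=np.radians(-10+60*k)
    dot([c[0]+.122*np.cos(a),c[1]+.122*np.sin(a),.0385],(255,0,0))
dot([*c,.0385],(0,255,0))
a=np.radians(170)
for r in(.1275,.142): dot([c[0]+r*np.cos(a),c[1]+r*np.sin(a),.0385],(0,255,255))
cv2.imwrite('pics/ov1.png',im)
```

```text
(no output)
```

View pics/ov1.png

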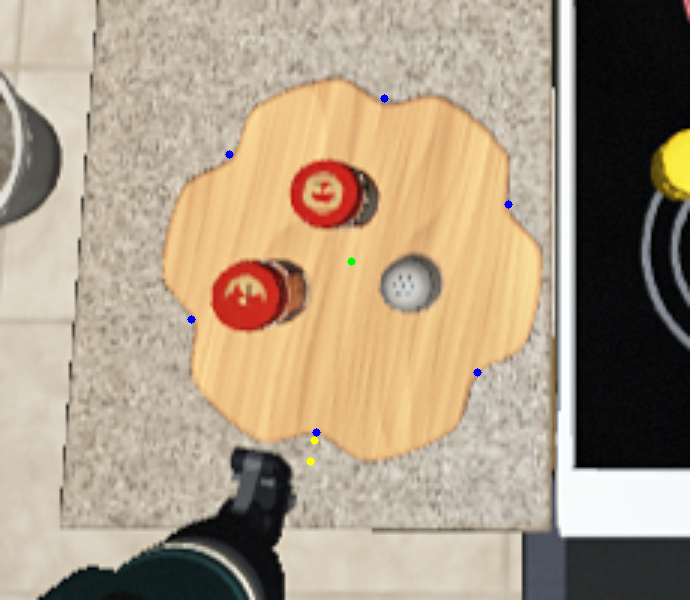

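Call:
arm_command(
  plan=[
    {"tx": -4,"ty": -2,"tz": 10,"wx": 0,"wy": 0,"wz": 0,"fingers": 40},
    {"tx": 0,"ty": -2,"tz": 15,"wx": 0,"wy": 0,"wz": 0,"fingers": 40},
    {"tx": 0,"ty": -2,"tz": 20,"wx": 0,"wy": 0,"wz": 0,"fingers": 40},
    {"tx": 0,"ty": 0,"tz": 20,"wx": 0,"wy": 0,"wz": 0,"fingers": 40},
    {"tx": 0,"ty": 0,"tz": 15,"wx": 0,"wy": 0,"wz": 0,"fingers": 40},
    {"tx": 0,"ty": 0,"tz": 15,"wx": 0,"wy": 0,"wz": 0,"fingers": 40},
    {"tx": 0,"ty": 0,"tz": 10,"wx": 0,"wy": 0,"wz": 0,"fingers": 40},
    {"tx": 0,"ty": 0,"tz": 8,"wx": 0,"wy": 0,"wz": 0,"fingers": 40},
    {"tx": 0,"ty": 0,"tz": 0,"wx": 0,"wy": 0,"wz": 0,"fingers": 40},
    {"tx": 0,"ty": 0,"tz": 0,"wx": 0,"wy": 0,"wz": 0,"fingers": 40},
  ],
)

```text
t: 4.7
ee_pos: [0.3104, 0.3199, 0.091]
orientation: [0.0, -0.648, 0.761, -0.0]
ft_force: [-0.3, 0.9, -0.2]
grip_width: 0.0402
```

```bash
python3 -c "
from h import *
to(170,.162,.09)
for c in ('wrist','side'): cv2.imwrite('pics/%s2.png'%c,capture(c))"
```

```text
t 4.7 pos [0.3104 0.3199 0.091 ] yang 170.8 z [ 0.  0. -1.] F [-0.32  0.95 -0.15] j [ 0.65  0.48  2.05 -0.    0.62 -2.34] 0.04023730643923178
tool shift mm [ 3.3 -0.1  1. ] dist 0.44309265846606793
```

View pics/wrist2.png

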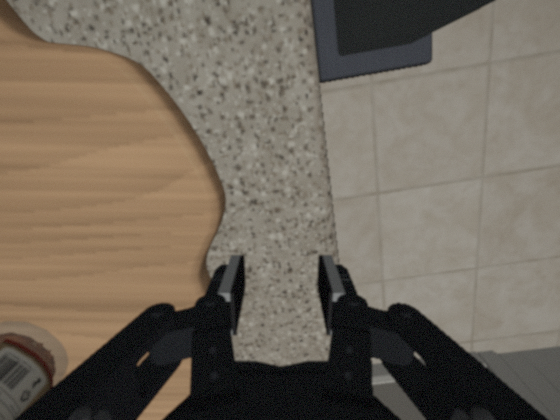

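View pics/side2.png

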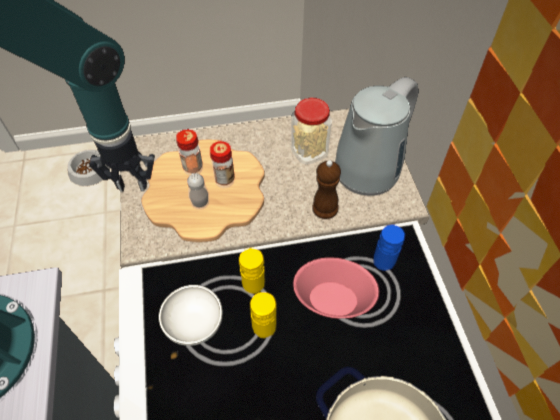

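Call:
arm_command(
  plan=[
    {"tx": -1.94,"ty": -0.01,"tz": 0,"wx": 0,"wy": 0,"wz": 0.012,"fingers": 40},
    {"tx": -1.94,"ty": -0.01,"tz": 0,"wx": 0,"wy": 0,"wz": 0.012,"fingers": 40},
    {"tx": -1.94,"ty": -0.01,"tz": 0,"wx": 0,"wy": 0,"wz": 0.012,"fingers": 40},
    {"tx": -1.94,"ty": -0.01,"tz": 0,"wx": 0,"wy": 0,"wz": 0.012,"fingers": 40},
    {"tx": -1.94,"ty": -0.01,"tz": 0,"wx": 0,"wy": 0,"wz": 0.012,"fingers": 40},
    {"tx": -1.94,"ty": -0.01,"tz": 0,"wx": 0,"wy": 0,"wz": 0.012,"fingers": 40},
    {"tx": -1.94,"ty": -0.01,"tz": 0,"wx": 0,"wy": 0,"wz": 0.012,"fingers": 40},
    {"tx": -1.94,"ty": -0.01,"tz": 0,"wx": 0,"wy": 0,"wz": 0.012,"fingers": 40},
    {"tx": -1.94,"ty": -0.01,"tz": 0,"wx": 0,"wy": 0,"wz": 0.012,"fingers": 40},
    {"tx": -1.94,"ty": -0.01,"tz": 0,"wx": 0,"wy": 0,"wz": 0.012,"fingers": 40},
    {"tx": -1.94,"ty": -0.01,"tz": 0,"wx": 0,"wy": 0,"wz": 0.012,"fingers": 40},
    {"tx": -1.94,"ty": -0.01,"tz": 0,"wx": 0,"wy": 0,"wz": 0.012,"fingers": 40},
    {"tx": -1.94,"ty": -0.01,"tz": 0,"wx": 0,"wy": 0,"wz": 0.012,"fingers": 40},
    {"tx": -1.94,"ty": -0.01,"tz": 0,"wx": 0,"wy": 0,"wz": 0.012,"fingers": 40},
    {"tx": -1.94,"ty": -0.01,"tz": 0,"wx": 0,"wy": 0,"wz": 0.012,"fingers": 40},
    {"tx": -1.94,"ty": -0.01,"tz": 0,"wx": 0,"wy": 0,"wz": 0.012,"fingers": 40},
    {"tx": -1.94,"ty": -0.01,"tz": 0,"wx": 0,"wy": 0,"wz": 0.012,"fingers": 40},
    {"tx": -1.94,"ty": -0.01,"tz": 0,"wx": 0,"wy": 0,"wz": 0.012,"fingers": 40},
    {"tx": -1.94,"ty": -0.01,"tz": 0,"wx": 0,"wy": 0,"wz": 0.012,"fingers": 40},
    {"tx": -1.94,"ty": -0.01,"tz": 0,"wx": 0,"wy": 0,"wz": 0.012,"fingers": 40},
  ],
)

```text
t: 6.8
ee_pos: [0.3211, 0.357, 0.0909]
orientation: [-0.0, -0.552, 0.834, -0.0]
ft_force: [-1.1, -0.4, 0.1]
grip_width: 0.0402
```

```bash
cat >> h.py <<'E'
def fitq(q0,cx=None):
    img,m,reg=board_outline()
    K,Rc,t=[np.array(m[k],float) for k in('intrinsics','R','t')]
    from scipy.optimize import least_squares
    r=reg[0]['region'].astype(np.uint8)
    ct=max(cv2.findContours(r,0,cv2.CHAIN_APPROX_NONE)[0],key=cv2.contourArea)[:,0].astype(float)
    o=-Rc.T@t
    d=(np.linalg.solve(K,np.c_[ct,np.ones(len(ct))].T)).T@Rc
    P=o+d*((0.0385-o[2])/d[:,2])[:,None]
    f=lambda p:np.hypot(P[:,0]-p[0],P[:,1]-p[1])-(p[2]-p[3]*np.cos(6*(np.arctan2(P[:,1]-p[1],P[:,0]-p[0])-p[4])))
    z=least_squares(f,[.4695,.2885,.132,.008,np.radians(q0)],loss='soft_l1',f_scale=.003)
    print("fit",np.round(z.x,4),"q",round(np.degrees(z.x[4]),1),"sd",round(float(np.std(z.fun)),4))
def pol():
    s,R=st(); v=s['ee_pos'][:2]-[.4695,.2885]
    print("R",np.hypot(*v),"ang",np.degrees(np.arctan2(v[1],v[0])))
E
python3 -c "
from h import *
pol(); fitq(-12); rep()"
```

```text
t 6.8 pos [0.3211 0.357  0.0909] yang 157.0 z [-0. -0. -1.] F [-1.15 -0.43  0.15] j [ 0.69  0.51  1.97 -0.    0.67 -2.05] 0.04018800890513118
R 0.16346676847116165 ang 155.24393248033968
fit [ 0.4703  0.2888  0.1329  0.0089 -0.3603] q -20.6 sd 0.0041
centre [[0.47, 0.29, 0.038], [0.465, 0.29, 0.037], [0.459, 0.342, 0.038]]
notch [([0.588, 0.247, 0.037], np.float64(-19.1)), ([0.583, 0.246, 0.036], np.float64(-20.6))]
salt [([0.448, 0.241, 0.036], np.float64(-114.0)), ([0.452, 0.24, 0.038], np.float64(-109.2))]
```

Call:
arm_command(
  plan=[
    {"tx": -1.94,"ty": -0.1,"tz": 0,"wx": 0,"wy": 0,"wz": 0.012,"fingers": 40},
    {"tx": -1.94,"ty": -0.1,"tz": 0,"wx": 0,"wy": 0,"wz": 0.012,"fingers": 40},
    {"tx": -1.94,"ty": -0.1,"tz": 0,"wx": 0,"wy": 0,"wz": 0.012,"fingers": 40},
    {"tx": -1.94,"ty": -0.1,"tz": 0,"wx": 0,"wy": 0,"wz": 0.012,"fingers": 40},
    {"tx": -1.94,"ty": -0.1,"tz": 0,"wx": 0,"wy": 0,"wz": 0.012,"fingers": 40},
    {"tx": -1.94,"ty": -0.1,"tz": 0,"wx": 0,"wy": 0,"wz": 0.012,"fingers": 40},
    {"tx": -1.94,"ty": -0.1,"tz": 0,"wx": 0,"wy": 0,"wz": 0.012,"fingers": 40},
    {"tx": -1.94,"ty": -0.1,"tz": 0,"wx": 0,"wy": 0,"wz": 0.012,"fingers": 40},
    {"tx": -1.94,"ty": -0.1,"tz": 0,"wx": 0,"wy": 0,"wz": 0.012,"fingers": 40},
    {"tx": -1.94,"ty": -0.1,"tz": 0,"wx": 0,"wy": 0,"wz": 0.012,"fingers": 40},
    {"tx": -1.94,"ty": -0.1,"tz": 0,"wx": 0,"wy": 0,"wz": 0.012,"fingers": 40},
    {"tx": -1.94,"ty": -0.1,"tz": 0,"wx": 0,"wy": 0,"wz": 0.012,"fingers": 40},
    {"tx": -1.94,"ty": -0.1,"tz": 0,"wx": 0,"wy": 0,"wz": 0.012,"fingers": 40},
    {"tx": -1.94,"ty": -0.1,"tz": 0,"wx": 0,"wy": 0,"wz": 0.012,"fingers": 40},
    {"tx": -1.94,"ty": -0.1,"tz": 0,"wx": 0,"wy": 0,"wz": 0.012,"fingers": 40},
    {"tx": -1.94,"ty": -0.1,"tz": 0,"wx": 0,"wy": 0,"wz": 0.012,"fingers": 40},
    {"tx": -1.94,"ty": -0.1,"tz": 0,"wx": 0,"wy": 0,"wz": 0.012,"fingers": 40},
    {"tx": -1.94,"ty": -0.1,"tz": 0,"wx": 0,"wy": 0,"wz": 0.012,"fingers": 40},
    {"tx": -1.94,"ty": -0.1,"tz": 0,"wx": 0,"wy": 0,"wz": 0.012,"fingers": 40},
    {"tx": -1.94,"ty": -0.1,"tz": 0,"wx": 0,"wy": 0,"wz": 0.012,"fingers": 40},
  ],
)

```text
t: 9.3
ee_pos: [0.3418, 0.3897, 0.0909]
orientation: [-0.0, -0.448, 0.894, 0.0]
ft_force: [-3.4, 3.0, -0.6]
grip_width: 0.0399
```

```bash
python3 -c "
from h import *
pol(); fitq(-34)"
```

```text
t 9.3 pos [0.3418 0.3897 0.0909] yang 143.2 z [-0.  0. -1.] F [-3.36  2.96 -0.57] j [ 0.72  0.54  1.89  0.    0.72 -1.78] 0.039906799077821735
R 0.162918194886791 ang 141.5914253344873
fit [ 0.4701  0.2883  0.1318  0.0089 -0.5901] q -33.8 sd 0.0036
```

Call:
arm_command(
  plan=[
    {"tx": -1.94,"ty": 0.1,"tz": 0,"wx": 0,"wy": 0,"wz": 0.012,"fingers": 40},
    {"tx": -1.94,"ty": 0.1,"tz": 0,"wx": 0,"wy": 0,"wz": 0.012,"fingers": 40},
    {"tx": -1.94,"ty": 0.1,"tz": 0,"wx": 0,"wy": 0,"wz": 0.012,"fingers": 40},
    {"tx": -1.94,"ty": 0.0,"tz": 0,"wx": 0,"wy": 0,"wz": 0.012,"fingers": 40},
    {"tx": -1.94,"ty": -0.05,"tz": 0,"wx": 0,"wy": 0,"wz": 0.012,"fingers": 40},
    {"tx": -1.94,"ty": -0.05,"tz": 0,"wx": 0,"wy": 0,"wz": 0.012,"fingers": 40},
    {"tx": -1.94,"ty": -0.05,"tz": 0,"wx": 0,"wy": 0,"wz": 0.012,"fingers": 40},
    {"tx": -1.94,"ty": -0.05,"tz": 0,"wx": 0,"wy": 0,"wz": 0.012,"fingers": 40},
    {"tx": -1.94,"ty": -0.05,"tz": 0,"wx": 0,"wy": 0,"wz": 0.012,"fingers": 40},
    {"tx": -1.94,"ty": -0.05,"tz": 0,"wx": 0,"wy": 0,"wz": 0.012,"fingers": 40},
    {"tx": -1.94,"ty": -0.05,"tz": 0,"wx": 0,"wy": 0,"wz": 0.012,"fingers": 40},
    {"tx": -1.94,"ty": -0.05,"tz": 0,"wx": 0,"wy": 0,"wz": 0.012,"fingers": 40},
    {"tx": -1.94,"ty": -0.05,"tz": 0,"wx": 0,"wy": 0,"wz": 0.012,"fingers": 40},
    {"tx": -1.94,"ty": -0.05,"tz": 0,"wx": 0,"wy": 0,"wz": 0.012,"fingers": 40},
    {"tx": -1.94,"ty": -0.05,"tz": 0,"wx": 0,"wy": 0,"wz": 0.012,"fingers": 40},
    {"tx": -1.94,"ty": -0.05,"tz": 0,"wx": 0,"wy": 0,"wz": 0.012,"fingers": 40},
    {"tx": -1.94,"ty": -0.05,"tz": 0,"wx": 0,"wy": 0,"wz": 0.012,"fingers": 40},
    {"tx": -1.94,"ty": -0.05,"tz": 0,"wx": 0,"wy": 0,"wz": 0.012,"fingers": 40},
    {"tx": -1.94,"ty": -0.05,"tz": 0,"wx": 0,"wy": 0,"wz": 0.012,"fingers": 40},
    {"tx": -1.94,"ty": -0.05,"tz": 0,"wx": 0,"wy": 0,"wz": 0.012,"fingers": 40},
  ],
)

```text
t: 11.4
ee_pos: [0.3688, 0.4175, 0.0909]
orientation: [-0.0, -0.338, 0.941, -0.0]
ft_force: [-0.6, -0.5, -0.3]
grip_width: 0.0401
```

```bash
python3 -c "
from h import *
pol(); fitq(-47)"
```

```text
t 11.4 pos [0.3688 0.4175 0.0909] yang 129.5 z [-0. -0. -1.] F [-0.6  -0.48 -0.35] j [ 0.72  0.57  1.8  -0.    0.77 -1.54] 0.04005014971239148
R 0.16365449034457763 ang 127.98690682522383
fit [ 0.47    0.2889  0.1325  0.0082 -0.8166] q -46.8 sd 0.0031
```

Call:
arm_command(
  plan=[
    {"tx": -1.94,"ty": -0.06,"tz": 0,"wx": 0,"wy": 0,"wz": 0.012,"fingers": 40},
    {"tx": -1.94,"ty": -0.06,"tz": 0,"wx": 0,"wy": 0,"wz": 0.012,"fingers": 40},
    {"tx": -1.94,"ty": -0.06,"tz": 0,"wx": 0,"wy": 0,"wz": 0.012,"fingers": 40},
    {"tx": -1.94,"ty": -0.06,"tz": 0,"wx": 0,"wy": 0,"wz": 0.012,"fingers": 40},
    {"tx": -1.94,"ty": -0.06,"tz": 0,"wx": 0,"wy": 0,"wz": 0.012,"fingers": 40},
    {"tx": -1.94,"ty": -0.06,"tz": 0,"wx": 0,"wy": 0,"wz": 0.012,"fingers": 40},
    {"tx": -1.94,"ty": -0.06,"tz": 0,"wx": 0,"wy": 0,"wz": 0.012,"fingers": 40},
    {"tx": -1.94,"ty": -0.06,"tz": 0,"wx": 0,"wy": 0,"wz": 0.012,"fingers": 40},
    {"tx": -1.94,"ty": -0.06,"tz": 0,"wx": 0,"wy": 0,"wz": 0.012,"fingers": 40},
    {"tx": -1.94,"ty": -0.06,"tz": 0,"wx": 0,"wy": 0,"wz": 0.012,"fingers": 40},
    {"tx": -1.94,"ty": -0.06,"tz": 0,"wx": 0,"wy": 0,"wz": 0.012,"fingers": 40},
    {"tx": -1.94,"ty": -0.06,"tz": 0,"wx": 0,"wy": 0,"wz": 0.012,"fingers": 40},
    {"tx": -1.94,"ty": -0.06,"tz": 0,"wx": 0,"wy": 0,"wz": 0.012,"fingers": 40},
    {"tx": -1.94,"ty": -0.06,"tz": 0,"wx": 0,"wy": 0,"wz": 0.012,"fingers": 40},
    {"tx": -1.94,"ty": -0.06,"tz": 0,"wx": 0,"wy": 0,"wz": 0.012,"fingers": 40},
    {"tx": -1.94,"ty": -0.06,"tz": 0,"wx": 0,"wy": 0,"wz": 0.012,"fingers": 40},
    {"tx": -1.94,"ty": -0.06,"tz": 0,"wx": 0,"wy": 0,"wz": 0.012,"fingers": 40},
    {"tx": -1.94,"ty": -0.06,"tz": 0,"wx": 0,"wy": 0,"wz": 0.012,"fingers": 40},
    {"tx": -1.94,"ty": -0.06,"tz": 0,"wx": 0,"wy": 0,"wz": 0.012,"fingers": 40},
    {"tx": -1.94,"ty": -0.06,"tz": 0,"wx": 0,"wy": 0,"wz": 0.012,"fingers": 40},
  ],
)

```text
t: 13.5
ee_pos: [0.4019, 0.4375, 0.0908]
orientation: [-0.0, -0.223, 0.975, -0.0]
ft_force: [0.1, -0.3, -0.8]
grip_width: 0.0401
```

```bash
python3 -c "
from h import *
pol(); fitq(-60);rep()"
```

```text
t 13.5 pos [0.4019 0.4375 0.0908] yang 115.7 z [-0. -0. -1.] F [ 0.14 -0.34 -0.83] j [ 0.71  0.61  1.71 -0.    0.82 -1.31] 0.040133446154013236
R 0.16361821334997476 ang 114.40661538595344
fit [ 0.47    0.2881  0.1321  0.0084 -1.0558] q -60.5 sd 0.0032
centre [[0.468, 0.287, 0.036], [0.467, 0.29, 0.038]]
notch [([0.532, 0.183, 0.035], np.float64(-59.3)), ([0.498, 0.252, 0.038], np.float64(-52.2)), ([0.532, 0.183, 0.038], np.float64(-59.3))]
salt [([0.424, 0.266, 0.038], np.float64(-153.6)), ([0.427, 0.265, 0.04], np.float64(-151.0))]
```

Call:
arm_command(
  plan=[
    {"tx": -1.94,"ty": -0.06,"tz": 0,"wx": 0,"wy": 0,"wz": 0.012,"fingers": 40},
    {"tx": -1.94,"ty": -0.06,"tz": 0,"wx": 0,"wy": 0,"wz": 0.012,"fingers": 40},
    {"tx": -1.94,"ty": -0.06,"tz": 0,"wx": 0,"wy": 0,"wz": 0.012,"fingers": 40},
    {"tx": -1.94,"ty": -0.06,"tz": 0,"wx": 0,"wy": 0,"wz": 0.012,"fingers": 40},
    {"tx": -1.94,"ty": -0.06,"tz": 0,"wx": 0,"wy": 0,"wz": 0.012,"fingers": 40},
    {"tx": -1.94,"ty": -0.06,"tz": 0,"wx": 0,"wy": 0,"wz": 0.012,"fingers": 40},
    {"tx": -1.94,"ty": -0.06,"tz": 0,"wx": 0,"wy": 0,"wz": 0.012,"fingers": 40},
    {"tx": -1.94,"ty": -0.06,"tz": 0,"wx": 0,"wy": 0,"wz": 0.012,"fingers": 40},
    {"tx": -1.94,"ty": -0.06,"tz": 0,"wx": 0,"wy": 0,"wz": 0.012,"fingers": 40},
    {"tx": -1.94,"ty": -0.06,"tz": 0,"wx": 0,"wy": 0,"wz": 0.012,"fingers": 40},
    {"tx": -1.94,"ty": -0.06,"tz": 0,"wx": 0,"wy": 0,"wz": 0.012,"fingers": 40},
    {"tx": -1.94,"ty": -0.06,"tz": 0,"wx": 0,"wy": 0,"wz": 0.012,"fingers": 40},
    {"tx": -1.94,"ty": -0.06,"tz": 0,"wx": 0,"wy": 0,"wz": 0.012,"fingers": 40},
    {"tx": -1.94,"ty": -0.06,"tz": 0,"wx": 0,"wy": 0,"wz": 0.012,"fingers": 40},
    {"tx": -1.94,"ty": -0.06,"tz": 0,"wx": 0,"wy": 0,"wz": 0.012,"fingers": 40},
    {"tx": -1.94,"ty": -0.06,"tz": 0,"wx": 0,"wy": 0,"wz": 0.012,"fingers": 40},
    {"tx": -1.94,"ty": -0.06,"tz": 0,"wx": 0,"wy": 0,"wz": 0.012,"fingers": 40},
    {"tx": -1.94,"ty": -0.06,"tz": 0,"wx": 0,"wy": 0,"wz": 0.012,"fingers": 40},
    {"tx": -1.94,"ty": -0.06,"tz": 0,"wx": 0,"wy": 0,"wz": 0.012,"fingers": 40},
    {"tx": -1.94,"ty": -0.06,"tz": 0,"wx": 0,"wy": 0,"wz": 0.012,"fingers": 40},
  ],
)

```text
t: 16.0
ee_pos: [0.4389, 0.4492, 0.0909]
orientation: [0.0, -0.104, 0.995, -0.0]
ft_force: [0.7, 0.6, 0.4]
grip_width: 0.0401
```

```bash
python3 -c "
from h import *
pol(); fitq(-74);rep()
for c in ('top','side'): cv2.imwrite('pics/%s3.png'%c,capture(c))"
```

```text
t 16.0 pos [0.4389 0.4492 0.0909] yang 102.0 z [ 0. -0. -1.] F [0.66 0.64 0.41] j [ 0.69  0.64  1.63 -0.    0.87 -1.09] 0.04010912234541788
R 0.16355749552484078 ang 100.79830803576804
fit [ 0.4697  0.2885  0.1315  0.0092 -1.286 ] q -73.7 sd 0.0031
centre [[0.47, 0.29, 0.037], [0.467, 0.289, 0.037]]
notch [([0.508, 0.169, 0.039], np.float64(-72.0)), ([0.504, 0.171, 0.036], np.float64(-73.5))]
salt [([0.422, 0.276, 0.039], np.float64(-165.1)), ([0.422, 0.277, 0.04], np.float64(-166.1))]
```

View pics/side3.png

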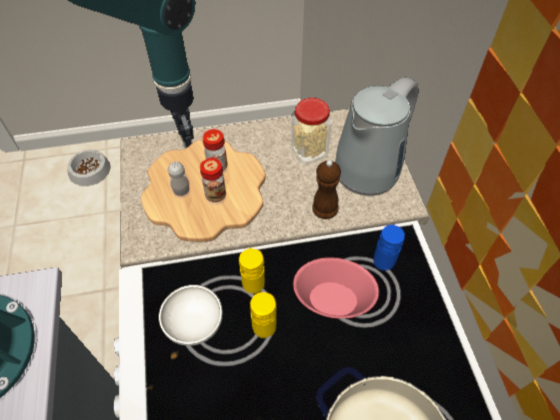

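View pics/top3.png

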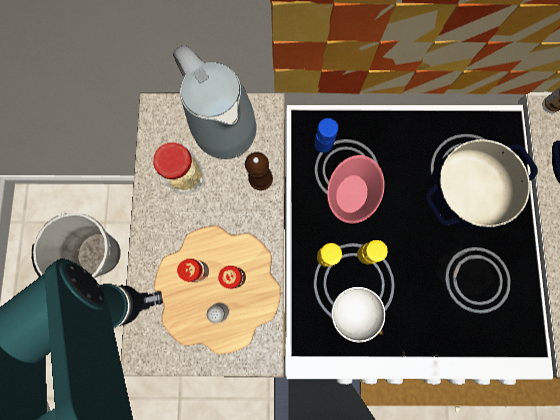

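Call:
arm_command(
  plan=[
    {"tx": -1.94,"ty": -0.06,"tz": 0,"wx": 0,"wy": 0,"wz": 0.012,"fingers": 40},
    {"tx": -1.94,"ty": -0.06,"tz": 0,"wx": 0,"wy": 0,"wz": 0.012,"fingers": 40},
    {"tx": -1.94,"ty": -0.06,"tz": 0,"wx": 0,"wy": 0,"wz": 0.012,"fingers": 40},
    {"tx": -1.94,"ty": -0.06,"tz": 0,"wx": 0,"wy": 0,"wz": 0.012,"fingers": 40},
    {"tx": -1.94,"ty": -0.06,"tz": 0,"wx": 0,"wy": 0,"wz": 0.012,"fingers": 40},
    {"tx": -1.94,"ty": -0.06,"tz": 0,"wx": 0,"wy": 0,"wz": 0.012,"fingers": 40},
    {"tx": -1.94,"ty": -0.06,"tz": 0,"wx": 0,"wy": 0,"wz": 0.012,"fingers": 40},
    {"tx": -1.94,"ty": -0.06,"tz": 0,"wx": 0,"wy": 0,"wz": 0.012,"fingers": 40},
    {"tx": -1.94,"ty": -0.06,"tz": 0,"wx": 0,"wy": 0,"wz": 0.012,"fingers": 40},
    {"tx": -1.94,"ty": -0.06,"tz": 0,"wx": 0,"wy": 0,"wz": 0.012,"fingers": 40},
    {"tx": -1.94,"ty": -0.06,"tz": 0,"wx": 0,"wy": 0,"wz": 0.012,"fingers": 40},
    {"tx": -1.94,"ty": -0.06,"tz": 0,"wx": 0,"wy": 0,"wz": 0.012,"fingers": 40},
    {"tx": -1.94,"ty": -0.06,"tz": 0,"wx": 0,"wy": 0,"wz": 0.012,"fingers": 40},
    {"tx": -1.94,"ty": -0.06,"tz": 0,"wx": 0,"wy": 0,"wz": 0.012,"fingers": 40},
    {"tx": -1.94,"ty": -0.06,"tz": 0,"wx": 0,"wy": 0,"wz": 0.012,"fingers": 40},
    {"tx": -1.94,"ty": -0.06,"tz": 0,"wx": 0,"wy": 0,"wz": 0.012,"fingers": 40},
    {"tx": -1.3,"ty": -0.04,"tz": 0,"wx": 0,"wy": 0,"wz": 0.008,"fingers": 40},
    {"tx": -1.3,"ty": -0.04,"tz": 0,"wx": 0,"wy": 0,"wz": 0.008,"fingers": 40},
    {"tx": -1.0,"ty": -0.04,"tz": 0,"wx": 0,"wy": 0,"wz": 0.006,"fingers": 40},
    {"tx": -0.6,"ty": -0.04,"tz": 0,"wx": 0,"wy": 0,"wz": 0.004,"fingers": 40},
  ],
)

```text
t: 18.6
ee_pos: [0.4739, 0.4518, 0.0909]
orientation: [0.0, 0.004, 1.0, 0.0]
ft_force: [-0.7, 1.4, -0.0]
grip_width: 0.04
```

```bash
python3 -c "
from h import *
pol(); fitq(-86);rep();rep();fitq(-86)"
```

```text
t 18.6 pos [0.4739 0.4518 0.0909] yang 89.5 z [ 0.  0. -1.] F [-0.74  1.39 -0.  ] j [ 0.66  0.67  1.57 -0.    0.91 -0.91] 0.04001868897745951
R 0.16334418209488133 ang 88.46141522546901
fit [ 0.4697  0.2884  0.1331  0.0085 -1.5021] q -86.1 sd 0.0029
centre [[0.468, 0.292, 0.037], [0.466, 0.288, 0.038]]
notch [([0.482, 0.165, 0.035], np.float64(-84.2)), ([0.479, 0.168, 0.033], np.float64(-85.3))]
salt [([0.42, 0.288, 0.04], np.float64(-179.1)), ([0.42, 0.29, 0.039], np.float64(178.6))]
centre [[0.472, 0.288, 0.035], [0.51, 0.318, 0.04], [0.469, 0.288, 0.04]]
notch [([0.48, 0.167, 0.037], np.float64(-85.0)), ([0.479, 0.167, 0.037], np.float64(-85.7))]
salt [([0.418, 0.289, 0.04], np.float64(179.9)), ([0.421, 0.29, 0.037], np.float64(178.4))]
fit [ 0.4697  0.2887  0.1317  0.008  -1.5007] q -86.0 sd 0.0029
```

Run:
```python
from h import *
from scipy.optimize import least_squares
for c in('top','side'):
    img=capture(c); m=camera_model(c); K,Rc,t=[np.array(m[k],float) for k in('intrinsics','R','t')]
    cv2.imwrite(f'pics/{c}4.png',img)
    rg=trace(c,'salt_shaker'); 
    reg=rg[0]['region']; ys,xs=np.nonzero(reg); cen=np.array([xs.mean(),ys.mean()]); print(c,rg[0]['p'],len(xs),cen)
    def sil(xy):
        a=np.linspace(0,2*np.pi,40); P=[]
        for z,r in((.0385,.022),(.1,.022),(.115,.019),(.1285,.008)):
            P+= [[xy[0]+r*np.cos(b),xy[1]+r*np.sin(b),z] for b in a]
        q=(K@(Rc@np.array(P).T+t[:,None])); q=(q[:2]/q[2]).T.astype(np.float32)
        mm=cv2.moments(cv2.convexHull(q)); return np.array([mm['m10'],mm['m01']])/mm['m00']
    z=least_squares(lambda p:sil(p)-cen,[.42,.289],diff_step=1e-3)
    print(z.x,np.degrees(np.arctan2(z.x[1]-.2885,z.x[0]-.4695)))
```

```text
top 0.96 385 [212.60779221 312.6025974 ]
[0.41825718 0.28979759] 178.54943919899338
side 0.61 605 [177.01322314 175.99338843]
[0.41853987 0.28754737] -178.9290564764656
```

View pics/top4.png

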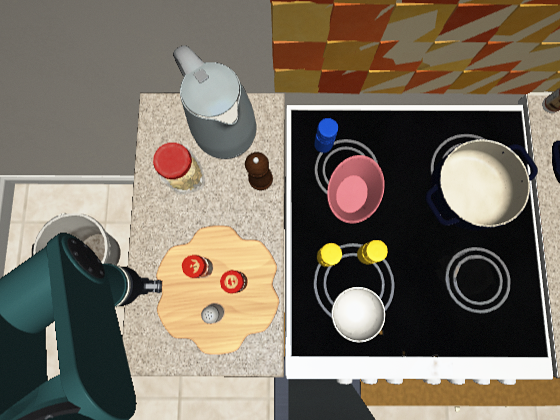

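The salt shaker measures within about 1° of straight front. I'll back the finger out of the notch and retreat upwards.

Call:
arm_command(
  plan=[
    {"tx": 0.5,"ty": 1,"tz": 0,"wx": 0,"wy": 0,"wz": 0,"fingers": 40},
    {"tx": 1,"ty": 2,"tz": 0,"wx": 0,"wy": 0,"wz": 0,"fingers": 40},
    {"tx": 0,"ty": 5,"tz": 0,"wx": 0,"wy": 0,"wz": 0,"fingers": 40},
    {"tx": 0,"ty": 8,"tz": 0,"wx": 0,"wy": 0,"wz": 0,"fingers": 40},
    {"tx": 0,"ty": 8,"tz": 0,"wx": 0,"wy": 0,"wz": 0,"fingers": 40},
    {"tx": 0,"ty": 8,"tz": -5,"wx": 0,"wy": 0,"wz": 0,"fingers": 40},
    {"tx": 0,"ty": 8,"tz": -15,"wx": 0,"wy": 0,"wz": 0,"fingers": 40},
    {"tx": 0,"ty": 5,"tz": -25,"wx": 0,"wy": 0,"wz": 0,"fingers": 40},
    {"tx": 0,"ty": 0,"tz": -30,"wx": 0,"wy": 0,"wz": 0,"fingers": 40},
    {"tx": 0,"ty": 0,"tz": -30,"wx": 0,"wy": 0,"wz": 0,"fingers": 40},
    {"tx": 0,"ty": 0,"tz": -20,"wx": 0,"wy": 0,"wz": 0,"fingers": 40},
    {"tx": 0,"ty": 0,"tz": 0,"wx": 0,"wy": 0,"wz": 0,"fingers": 40},
    {"tx": 0,"ty": 0,"tz": 0,"wx": 0,"wy": 0,"wz": 0,"fingers": 40},
  ],
)

```text
t: 21.1
ee_pos: [0.4726, 0.4972, 0.2163]
orientation: [0.0, 0.004, 1.0, 0.0]
ft_force: [0.1, -0.2, -0.0]
grip_width: 0.0398
```

```bash
python3 -c "
from h import *
pol(); fitq(-86);rep();fitq(-86);rep()
for c in ('top','side'): cv2.imwrite('pics/%s5.png'%c,capture(c))"
```

```text
t 21.1 pos [0.4726 0.4972 0.2163] yang 89.6 z [ 0.001  0.001 -1.   ] F [ 0.1  -0.19 -0.  ] j [ 0.71  0.56  1.4  -0.    1.18 -0.85] 0.03984355505167937
R 0.2087336238484703 ang 89.15234032276328
fit [ 0.4697  0.2888  0.1335  0.0077 -1.4915] q -85.5 sd 0.0027
centre [[0.471, 0.288, 0.038], [0.422, 0.286, 0.039], [0.465, 0.288, 0.038]]
notch [([0.48, 0.166, 0.038], np.float64(-85.0)), ([0.479, 0.164, 0.037], np.float64(-85.8))]
salt [([0.422, 0.286, 0.039], np.float64(-177.5)), ([0.42, 0.286, 0.038], np.float64(-177.1))]
fit [ 0.4698  0.2891  0.1331  0.0082 -1.4935] q -85.6 sd 0.0027
centre [[0.468, 0.288, 0.036], [0.466, 0.289, 0.038]]
notch [([0.481, 0.165, 0.04], np.float64(-84.6)), ([0.478, 0.166, 0.036], np.float64(-85.8))]
salt [([0.421, 0.286, 0.037], np.float64(-177.3)), ([0.42, 0.289, 0.038], np.float64(179.9))]
```

View pics/side5.png

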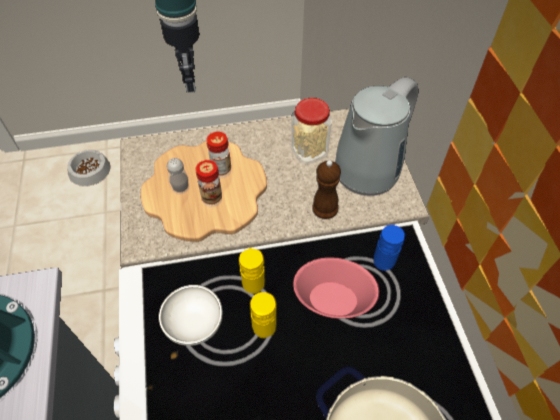

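```bash
python3 -c "
from cell import *
print(order.finish_job(), get_state()['t'])"
```

```text
the job is handed in; nothing more can be done
the job is handed in; nothing more can be done
```

The salt shaker now stands at the front of the turntable, within about 1–3° of straight ahead, and the job is handed in. I set one fingertip in the front-left notch and followed the rim clockwise for about 76°, at roughly 7°/s. I then drew the finger out and lifted clear.

- **Final angle:** after release, four network readings put the shaker at -177.5°, -177.1°, -177.3° and 179.9°, where ±180° is squarely at the front. Before release, my own outline fit gave 178.5° from the top camera and -178.9° from the side camera. These disagree by a few degrees, which is within the networks' stated accuracy of about 4 mm.
- **Board after release:** the outline fit read -86.0° before I withdrew the finger and -85.5° after, so withdrawing it turned the board by at most about half a degree.
- **Forces:** they were mostly 1–2 N at the ends of the moves. The highest reading was about 4.5 N, when the finger pressed slightly inward; I eased it outward and it dropped. I did not read the force during the moves.
- **Surroundings:** the last side picture shows the jars upright on the board and the other things apparently where they were. I did not measure their final positions.
- **Time and refusals:** the clock was at 21.1 s after the last move, plus about a second of camera checks. My first move call was refused as invalid input and nothing moved.

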